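Find the hidden catch of the medicine safe

TASK

The drawer of the white medicine safe is held by a concealed catch: one of the three identical flush discs on its top is really a button, the other two are blanks. Feel across the discs with a fingertip, gently, until you find the one that gives, press it in so that the drawer springs open, then take your hand away so that the button comes back up. Leave the bottle, boxes and other supplies where they stand and pick nothing up.

Things in the scene. Friction and masses are not known exactly. Their poses are not given: they have to be found in the camera images.
- safe: low white steel medicine safe with a blue drawer front, fixed to the table, 240 (x) x 280 (y) x 105 high; origin at the centre of its underside, z up, its drawer front looks along its -x (towards the robot)
- disc_left (a point): the disc on the safe's +y side (at x -40, y +70, z +105 mm in the safe's frame): round grey disc, 45 across, flush in the safe's white top and framed by a thin dark gap (hole 49 across). This point is the centre of its upper face; Its axes are parallel to the safe's. All three discs look the same: one, different from run to run, is the release button, the other two are rigid blanks
- disc_mid (a point): the middle disc (x -40, y 0, z +105 mm in the safe's frame), like the others: one of the three is the button
- disc_right (a point): the disc on the safe's -y side (x -40, y -70, z +105 mm in the safe's frame), like the others: one of the three is the button
- release (a joint): how far the hidden button is pressed down into the safe, in m: 0 flush, 0.007 fully in; spring, about 1.5 N to start and 4.5 N fully in; the catch lets go at about 0.004. It does not tell which disc it is
- drawer (a joint): how far the drawer has come out along the safe's -x, in m: 0 shut and held by the catch, 0.045 sprung fully open; when released its spring brings it out by itself in about half a second
- tape_box: small white and green carton, 50 x 50 x 45 high, loose on the rear part of the safe's top. Must stay put (origin at the centre of its underside; sizes in mm)
- antiseptic: pink round bottle with white cap, 72 across, 170 high, standing loose. Must stay put (origin at the centre of its underside; sizes in mm)
- bandage_box: white and orange carton 130 x 80 x 70 high, loose. Must stay put (origin at the centre of its underside; sizes in mm)
- gauze_stack: stack of white gauze pads 100 x 100 x 40 high, loose. Must stay put (origin at the centre of its underside; sizes in mm)
- sample_cup: clear open cup, 60 across, 65 high, loose. Must stay put (origin at the centre of its underside; sizes in mm)
- swab_box: flat white and green carton 140 x 60 x 40 high, loose. Must stay put (origin at the centre of its underside; sizes in mm)
- bandage_roll: cream bandage roll standing on end, 54 across, 50 high, loose. Must stay put (origin at the centre of its underside; sizes in mm)

How it is judged:
By the outcome, as a careful person would: the job done as asked, in the order asked, and still so for the second after the job is handed in, with the robot touching nothing.
It also fails if it takes over 40 s, if anything falls off the work surface, if the arm or the gripper's body presses on something with over 40 N, if the wrist force passes 120 N, or if a joint passes its speed limit or range.

ROBOT

A 6-joint arm with a two-finger parallel gripper is mounted at the origin on the work surface. World frame = base frame: x ahead of the robot, y to its left, z up, the work surface at z = 0. Lengths are in m, angles in rad, forces in N, time in s.
With the tool pointing down it reaches from about 0.25 to 0.775 m from the base axis. Payload 4 kg.
Tool frame: the origin (TCP) lies midway between the tips of the shut fingers; the grasp point (between the pads) lies 19 mm behind it; z points along the fingers, x is the direction in which the jaws open and shut, and the axes are right-handed (so a half turn about z gives the same grasp; the last joint's range is limited). The gripper opens to 94 mm and grips with 3 to 60 N. Pads are 16 mm wide; open, the fingers measure 119 mm over their backs; the gripper's body (75 mm by 177 mm) begins 78 mm behind the grasp point.
Start: joints at [-1.335, 0.087, 1.371, -0, 1.684, -0.103], TCP at [0.183, -0.519, 0.206] pointing down, gripper open.
Joint ranges: [-3.1, 3.1], [-0.76, 2.03], [0.27, 2.55], [-1.08, 4.22], [0.17, 2.65], [-2.57, 2.57]. Speed limits (rad/s): [2.79, 2.79, 3.14, 3.14, 3.14, 3.14].

INTERFACE

Orientations are given as [roll, pitch, yaw] about the fixed x, y, z axes, in that order (R = Rz(yaw) Ry(pitch) Rx(roll)).
In Python, from bench import robot, eyes, close_job gives the robot as it stands.
- The arm moves only by the shell command python3 -m jog 'ROWS'. ROWS is JSON, a list of rows, each a list of 3 entries, a list of its own where there are three numbers: the turn, a rotation vector about the tool's x, y, z in degrees, then the shift along the tool's x, y, z in mm, then the closure, from -1 (fully open) to 1 (shut). In form: [[[wx, wy, wz], [x, y, z], claw], ...]. A call has 1 to 5 rows; each row is the pose to reach, as a shift and turn from the pose commanded when the call began, along the tool's axes at that moment; what a row does not reach only later rows make up. A row lasts 1/10 s, in which the tool goes at most 50 mm and 8.59 degrees, less where a joint would pass 70% of its speed; a pose out of reach is approached as far as the arm can. A call with a gripper value outside its range is refused whole. The fingers move at their own pace and stop on an object; the grip force is fixed at half the most. Time passes only in rows, so rows that repeat a pose let the fingers close. It gives the time, the measured TCP pose, the force and the opening at its end, in the units of the state.
- robot.get_obs(): the state, without advancing time (a new reading comes with each control period).
- eyes.snapshot(name): name is "scene" or "top" or "wrist"; returns (picture, depth): 400x640x3 uint8, red, green, blue; 400x640 float32, m along the optical axis (not along the pixel's ray), 0 where there is no reading.
- eyes.camera_params(name): a dict with "mtx" (3x3 intrinsics, pixels), "world_to_cam" (4x4, takes a point from world to camera coordinates). Camera axes: x right, y up, looking along -z (the intrinsics and any distortion apply to the point x, -y, -z); pixel columns grow to the right and rows downward; lengths in m; the calibration is good to about 2 mm. A picture is of the moment at which its call begins: read the wrist's pose just before it. camera_params takes no time and is no camera call; for the wrist camera it gives the pose at the moment of the call.
- close_job(): hands the job in, once; it reports no verdict.
The state is a dict: "time": time; "joint_positions": joint angles; "qvel": joint speeds; "joint_torque": joint torques, N m; "tool_pos": TCP position; "ee_rot": TCP orientation; "wrist_force": force on the tool from outside, world axes, zero at the start; "wrist_torque": the same for the moment, N m; "width": finger opening in m.
Only numpy, scipy, OpenCV 4.12 (cv2) and the standard library are available. Lean on these libraries where they do the work, as an engineer would, in place of code of your own. Each camera call takes 0.05 s, during which the arm holds its last target. There are 200 camera calls.

## Working session

There is one attempt and no reset: what is moved stays moved. The work goes in short steps, Python scripts to look and compute and a shell command to move; the robot and the scene stay as the last step left them, time stands still between calls to the robot, and variables do not carry over. Pictures are saved under pics/ and viewed, about 8 in all and at most 12, crops included, and the job is handed in when it is done.

```bash
mkdir -p pics
python3 - <<'E'
from bench import robot, eyes
import cv2, numpy as np
for n in ("scene","top"):
    p,d=eyes.snapshot(n); cv2.imwrite(f"pics/{n}0.png",p[:,:,::-1]); np.save(f"{n}0.npy",d)
    c=eyes.camera_params(n); print(n,{k:np.round(v,4).tolist() if hasattr(v,'shape') else v for k,v in c.items()})
print(robot.get_obs())
E
```

```text
scene {'mtx': [[423.6292, 0.0, 325.1864], [0.0, 423.6292, 201.1871], [0.0, 0.0, 1.0]], 'world_to_cam': [[-0.0601, 0.9982, -0.0061, 0.0379], [-0.5637, -0.029, 0.8255, 0.2112], [0.8238, 0.053, 0.5644, -1.7445], [0.0, 0.0, 0.0, 1.0]]}
top {'mtx': [[510.6783, 0.0, 305.6919], [0.0, 510.6783, 205.6799], [0.0, 0.0, 1.0]], 'world_to_cam': [[0.0132, -0.9998, -0.0137, 0.0079], [0.9941, 0.0116, 0.1078, -0.4851], [-0.1076, -0.015, 0.9941, -1.3318], [0.0, 0.0, 0.0, 1.0]]}
{'time': 0.1, 'joint_positions': array([-1.33510219e+00,  8.79041451e-02,  1.37207487e+00, -1.43754615e-05,
        1.68360010e+00, -1.03096118e-01]), 'qvel': array([ 0.00074577, -0.00052961, -0.00497562,  0.00017188, -0.00011084,
        0.00010461]), 'joint_torque': array([ 9.80891127e-04, -3.41253841e+01, -3.03300583e+01,  7.20105437e-02,
        3.04255367e-02, -9.60844545e-05]), 'tool_pos': array([ 0.18266943, -0.51826448,  0.20442295]), 'ee_rot': array([-3.14140243e+00,  1.97738238e-03, -1.23200749e+00]), 'wrist_force': array([-0.17643161,  0.45140183, -0.26851077]), 'wrist_torque': array([-0.010408  ,  0.03115205, -0.03789443]), 'width': 0.09418446604691051}
```

View pics/top0.png

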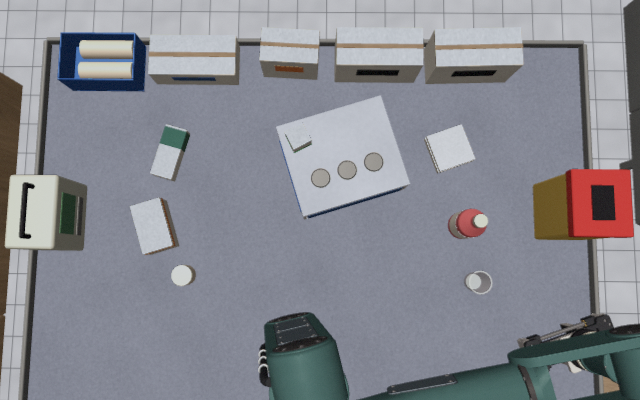

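View pics/scene0.png

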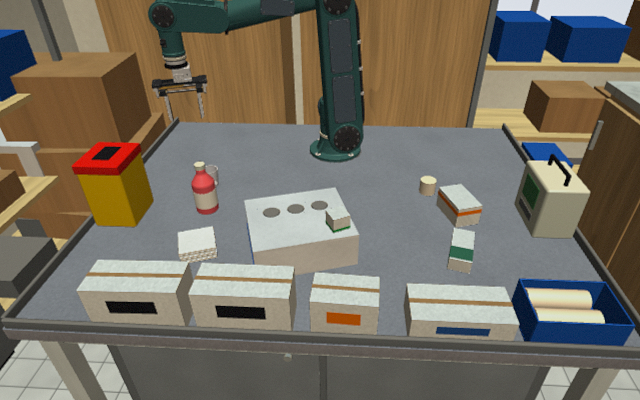

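The top view shows the safe with grey discs at about (320,178), (347,170) and (373,162), and the tape box behind the left disc at (298,138). The bottle at (470,223) and cup at (479,282) are off to the right. Next I'll locate the discs precisely.

```bash
cat > h.py <<'E'
import numpy as np
def ray(c,u,v,z):
    K,T=c["mtx"],c["world_to_cam"]; R=T[:3,:3]; o=-R.T@T[:3,3]
    d=R.T@np.array([(u-K[0,2])/K[0,0],-(v-K[1,2])/K[1,1],-1.])
    return o+d*(z-o[2])/d[2]
def rz(c,u,v,z): # depth point
    K,T=c["mtx"],c["world_to_cam"]; R=T[:3,:3]
    return R.T@(z*np.array([(u-K[0,2])/K[0,0],-(v-K[1,2])/K[1,1],-1.])-T[:3,3])
def discs(p,gap,box,amin,amax):
    import cv2
    g=cv2.cvtColor(p,cv2.COLOR_RGB2GRAY); m=(g<gap).astype(np.uint8)
    cs,_=cv2.findContours(m,cv2.RETR_LIST,cv2.CHAIN_APPROX_NONE); o=[]
    for k in cs:
        a=cv2.contourArea(k)
        if len(k)>5 and amin<a<amax:
            (x,y),(w,h),_=cv2.fitEllipse(k)
            if box[0]<x<box[1] and box[2]<y<box[3] and min(w,h)>.7*max(w,h): o.append((x,y,w,h))
    return o
E
python3 - <<'E'
import cv2,numpy as np
from bench import eyes
from h import *
for n,box in (("top",(290,400,140,200)),("scene",(240,360,190,240))):
    p=cv2.imread(f"pics/{n}0.png")[:,:,::-1].copy(); d=np.load(f"{n}0.npy"); c=eyes.camera_params(n)
    g=cv2.cvtColor(p,cv2.COLOR_RGB2GRAY)
    if n=="top": print(g[170,335:360], g[150,340:350])
    else: print(g[209,283:310])
    import h
    if n=="scene":
        m=(g<150).astype(np.uint8);cs,_=cv2.findContours(m,cv2.RETR_LIST,cv2.CHAIN_APPROX_NONE)
        o=[(*cv2.fitEllipse(k)[0],*cv2.fitEllipse(k)[1]) for k in cs if len(k)>5 and 60<cv2.contourArea(k)<500]
        o=[q for q in o if 240<q[0]<350 and 195<q[1]<230]
    else: o=discs(p,150,box,100,600)
    for q in o: print(n,np.round(q,1),np.round(ray(c,q[0],q[1],.105),4),np.round(rz(c,q[0],q[1],d[int(q[1]),int(q[0])]),4))
E
```

```text
[191 194 143 120 153 157 159 157 158 158 157 155 156 155 154 155 154 153
 152 152 150 117 183 195 195] [195 193 194 194 194 195 194 194 195 194]
top [320.1 177.6  17.3  18. ] [ 0.548  -0.0227  0.105 ] [ 0.5489 -0.0228  0.1   ]
top [320.2 177.7  18.3  18.7] [ 0.5476 -0.0227  0.105 ] [ 0.5484 -0.0228  0.0999]
top [346.9 169.7  16.6  17.7] [ 0.5688 -0.0899  0.105 ] [ 0.5678 -0.0895  0.1104]
top [346.6 169.7  18.   18.7] [ 0.5688 -0.0891  0.105 ] [ 0.5678 -0.0888  0.1104]
top [373.  161.9  15.9  16.7] [ 0.5895 -0.1557  0.105 ] [ 0.5891 -0.1554  0.107 ]
top [373.1 161.5  18.4  18.6] [ 0.5904 -0.156   0.105 ] [ 0.59   -0.1557  0.1071]
[203 205 208 194 124  98 115 118 117 114 115 115 116 114 118 116 117 117
 117 103 101 177 206 203 201 202 204]
scene [336.3 221.6  17.2  24.1] [0.6267 0.0311 0.105 ] [0.6765 0.0327 0.1427]
scene [271.  212.1   8.6  16.9] [ 0.5916 -0.1564  0.105 ] [ 0.5919 -0.1563  0.1052]
scene [295.2 208.5   8.8  16.1] [ 0.5702 -0.0896  0.105 ] [ 0.5704 -0.0896  0.1051]
scene [319.  205.    8.4  16.3] [ 0.5493 -0.0223  0.105 ] [ 0.5464 -0.0226  0.103 ]
```

Both views agree, with left at (0.5485,-0.0225), mid at (0.5695,-0.0895) and right at (0.591,-0.156). They are 70 mm apart at z≈0.105, so the safe's yaw is about 17.7°. I'll shut the fingers and traverse high to the right disc.

```bash
python3 -m jog '[[[0,0,0],[0,0,-40],1],[[0,0,0],[-20,-45,-45],1],[[0,0,0],[-35,-85,-45],1],[[0,0,0],[-50,-125,-45],1],[[0,0,0],[-67,-165,-45],1]]'
python3 -m jog '[[[0,0,0],[-16,-40,0],1],[[0,0,0],[-32,-80,0],1],[[0,0,0],[-48,-120,0],1],[[0,0,0],[-64,-160,0],1],[[0,0,0],[-70,-170,0],1]]'
python3 -m jog '[[[0,0,0],[-16,-40,0],1],[[0,0,0],[-32,-80,0],1],[[0,0,0],[-48,-120,0],1],[[0,0,0],[-64,-155,0],1],[[0,0,0],[-70,-170,0],1]]'
python3 -m jog '[[[0,0,0],[0,0,30],1],[[0,0,0],[0,0,60],1],[[0,0,0],[0,0,80],1],[[0,0,0],[0,0,80],1],[[0,0,0],[0,0,80],1]]'
python3 - <<'E'
from bench import robot,eyes
import cv2
o=robot.get_obs();print(o)
p,d=eyes.snapshot("wrist");cv2.imwrite("pics/w1.png",p[:,:,::-1])
E
```

```text
time: 0.6
tool_pos: [0.317, -0.3995, 0.25]
ee_rot: [3.142, 0.0, -1.233]
wrist_force: [0.7, -0.5, 0.2]
width: 0.0577
time: 1.1
tool_pos: [0.4554, -0.2752, 0.2496]
ee_rot: [-3.141, 0.002, -1.227]
wrist_force: [1.0, -0.6, 0.1]
width: 0.0175
time: 1.6
tool_pos: [0.5914, -0.1538, 0.2493]
ee_rot: [3.14, 0.001, -1.229]
wrist_force: [-1.2, -0.1, -0.0]
width: 0.0003
time: 2.1
tool_pos: [0.5897, -0.1566, 0.1706]
ee_rot: [3.141, -0.0, -1.233]
wrist_force: [0.5, 1.1, -0.1]
width: 0.0002
{'time': 2.1, 'joint_positions': array([-3.52158531e-01,  2.30485418e-01,  1.27619799e+00, -6.04240142e-04,
        1.63553195e+00,  8.80969007e-01]), 'qvel': array([ 0.00375592, -0.01798969, -0.04305696,  0.00398053, -0.00120656,
        0.00120537]), 'joint_torque': array([ 3.21191526e-02, -3.84759092e+01, -2.88426107e+01,  5.22339984e-02,
       -1.86382653e-02, -3.70393944e-03]), 'tool_pos': array([ 0.58974347, -0.15664153,  0.17062018]), 'ee_rot': array([ 3.14072859e+00, -6.88444978e-05, -1.23316641e+00]), 'wrist_force': array([ 0.49453993,  1.10515554, -0.14623012]), 'wrist_torque': array([ 0.0051054 ,  0.05983511, -0.06911522]), 'width': 0.00021683495045969606}
```

View pics/w1.png

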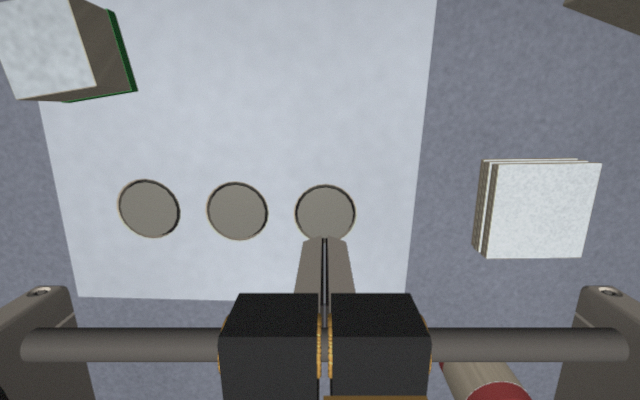

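The shut fingers, with tips near (325,237), hang over the right disc, which is centred near (325,213). I'll cross-check by ray, then go down gently: from TCP z 0.171, stop at 0.115 and then take small steps.

```bash
python3 - <<'E'
from bench import eyes
from h import *
c=eyes.camera_params("wrist")
for u,v in((325,213),(237.5,211),(149,208.5)): print(np.round(ray(c,u,v,.105),4))
E
python3 -m jog '[[[0,0,0],[0,0,20],1],[[0,0,0],[0,0,40],1],[[0,0,0],[0,0,55],1],[[0,0,0],[0,0,57],1],[[0,0,0],[0,0,57],1]]'
python3 -m jog '[[[0,0,0],[0,0,1],1],[[0,0,0],[0,0,2],1],[[0,0,0],[0,0,3],1],[[0,0,0],[0,0,4],1],[[0,0,0],[0,0,4],1]]'
```

```text
[ 0.5935 -0.1561  0.105 ]
[ 0.5718 -0.0896  0.105 ]
[ 0.5504 -0.0225  0.105 ]
time: 2.65
tool_pos: [0.5905, -0.1559, 0.114]
ee_rot: [-3.141, -0.0, -1.232]
wrist_force: [-0.0, 0.6, -0.1]
width: 0.0007
time: 3.15
tool_pos: [0.5902, -0.1557, 0.1094]
ee_rot: [3.141, 0.0, -1.232]
wrist_force: [-0.1, 0.3, -0.7]
width: 0.0004
```

```bash
python3 -m jog '[[[0,0,0],[0,0,1],1],[[0,0,0],[0,0,2],1],[[0,0,0],[0,0,2],1]]' | grep -E "pos|force"
python3 -m jog '[[[0,0,0],[0,0,1],1],[[0,0,0],[0,0,1],1]]'| grep -E "pos|force"
python3 -m jog '[[[0,0,0],[0,0,1],1],[[0,0,0],[0,0,1],1]]'| grep -E "pos|force"
```

```text
tool_pos: [0.5902, -0.1556, 0.1072]
wrist_force: [0.1, 0.5, -0.5]
tool_pos: [0.5902, -0.1556, 0.1063]
wrist_force: [-0.1, 0.3, -0.5]
tool_pos: [0.5903, -0.1557, 0.1054]
wrist_force: [-0.3, -0.4, 0.6]
```

```bash
python3 -m jog '[[[0,0,0],[0,0,0.5],1],[[0,0,0],[0,0,0.5],1]]' | grep -E "pos|force"
python3 -m jog '[[[0,0,0],[0,0,0.5],1],[[0,0,0],[0,0,0.5],1]]'| grep -E "pos|force"
```

```text
tool_pos: [0.5904, -0.1557, 0.1054]
wrist_force: [-0.2, 0.6, 2.0]
tool_pos: [0.5904, -0.1557, 0.1049]
wrist_force: [-0.2, 0.5, 1.9]
```

```bash
python3 -m jog '[[[0,0,0],[0,0,0.5],1],[[0,0,0],[0,0,0.5],1]]' | grep -E "pos|force"
python3 -m jog '[[[0,0,0],[0,0,0.5],1],[[0,0,0],[0,0,0.5],1]]'| grep -E "pos|force"
```

```text
tool_pos: [0.5904, -0.1557, 0.1042]
wrist_force: [-1.2, -0.0, 2.7]
tool_pos: [0.5903, -0.1557, 0.1035]
wrist_force: [0.0, 0.2, 3.6]
```

```bash
python3 -m jog '[[[0,0,0],[0,0,0.5],1],[[0,0,0],[0,0,0.5],1]]' | grep -E "pos|force"
python3 -m jog '[[[0,0,0],[0,0,0.5],1],[[0,0,0],[0,0,0.5],1]]'| grep -E "pos|force"
python3 -m jog '[[[0,0,0],[0,0,0],1]]'| grep -E "pos|force"
python3 - <<'E'
from bench import eyes
import cv2
p,d=eyes.snapshot("wrist");cv2.imwrite("pics/w2.png",p[:,:,::-1])
E
```

```text
tool_pos: [0.5903, -0.1557, 0.103]
wrist_force: [0.0, 0.4, 3.4]
tool_pos: [0.5904, -0.1557, 0.1025]
wrist_force: [-0.5, 0.8, 3.9]
tool_pos: [0.5904, -0.1557, 0.1025]
wrist_force: [-0.3, 0.3, 3.5]
```

View pics/w2.png

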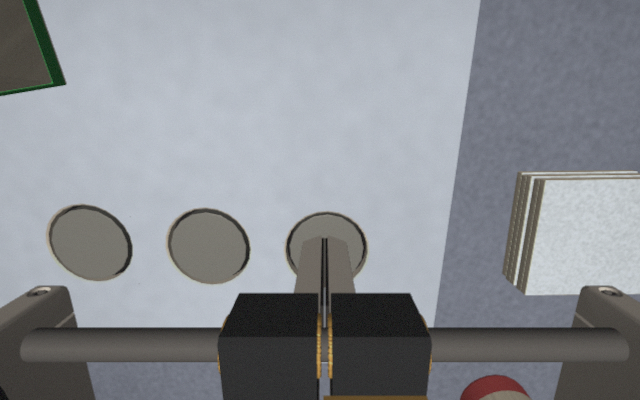

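The fingertip has followed the command fully, to z 0.1025, with only about 3.5 N pushing back. A rigid blank would have stopped it, so this disc gives. I'll keep pressing in small steps.

```bash
python3 -m jog '[[[0,0,0],[0,0,0.5],1],[[0,0,0],[0,0,1],1],[[0,0,0],[0,0,1],1]]' | grep -E "pos|force"
python3 -m jog '[[[0,0,0],[0,0,0.5],1],[[0,0,0],[0,0,1],1],[[0,0,0],[0,0,1],1]]'| grep -E "pos|force"
python3 - <<'E'
from bench import eyes
import cv2
p,d=eyes.snapshot("top");cv2.imwrite("pics/t2.png",cv2.resize(p[120:270,230:440,::-1],None,fx=3,fy=3))
E
```

```text
tool_pos: [0.5904, -0.1557, 0.1012]
wrist_force: [0.1, 0.7, 2.3]
tool_pos: [0.5903, -0.1557, 0.1004]
wrist_force: [0.7, 1.0, 2.7]
```

View pics/t2.png

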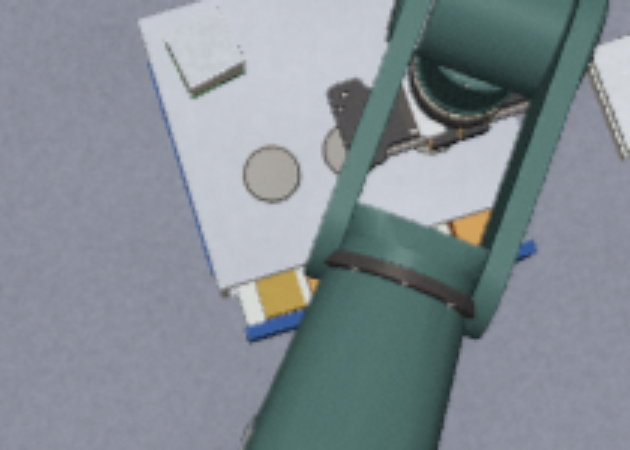

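The drawer front, the blue strip at (245,335)–(535,245), has sprung out in front of the safe. Now I'll lift off straight up and swing the arm clear.

```bash
python3 -m jog '[[[0,0,0],[0,0,-5],1],[[0,0,0],[0,0,-20],1],[[0,0,0],[0,0,-60],1],[[0,0,0],[0,0,-105],1],[[0,0,0],[0,0,-150],1]]'
python3 -m jog '[[[0,0,0],[20,40,0],1],[[0,0,0],[35,85,0],1],[[0,0,0],[50,125,0],1],[[0,0,0],[67,165,0],1],[[0,0,0],[80,200,0],1]]' | grep pos
python3 -m jog '[[[0,0,0],[16,40,0],1],[[0,0,0],[32,80,0],1],[[0,0,0],[48,120,0],1],[[0,0,0],[55,135,0],1],[[0,0,0],[55,135,0],1]]'
python3 - <<'E'
from bench import robot,eyes
import cv2,numpy as np
from h import *
p,d=eyes.snapshot("top"); q,e=eyes.snapshot("scene")
cv2.imwrite("pics/t3.png",p[:,:,::-1]); c=eyes.camera_params("top")
for k in discs(p,150,(290,400,140,200),100,600): print(np.round(k,1),np.round(d[int(k[1])-2:int(k[1])+3,int(k[0])-2:int(k[0])+3].mean(),4))
for n,a in(("top",p),("scene",q)):
    o=cv2.imread(f"pics/{n}0.png")[:,:,::-1]; m=(cv2.absdiff(o,a).max(2)>40).astype(np.uint8)
    m=cv2.morphologyEx(m,cv2.MORPH_OPEN,np.ones((3,3)))
    print(n,[s.tolist() for s in cv2.connectedComponentsWithStats(m)[2][1:] if s[4]>15])
print(robot.get_obs()["time"])
E
```

```text
time: 6.35
tool_pos: [0.5897, -0.1554, 0.2522]
ee_rot: [3.141, 0.001, -1.232]
wrist_force: [0.3, -0.3, 0.7]
width: 0.0005
tool_pos: [0.4265, -0.2986, 0.2513]
time: 7.35
tool_pos: [0.3174, -0.3956, 0.251]
ee_rot: [3.141, -0.0, -1.236]
wrist_force: [0.7, -1.0, 0.6]
width: 0.0007
[320.1 177.5  17.4  18.1] 1.2857
[320.2 177.8  18.2  18.8] 1.2857
[346.8 169.5  17.1  17.7] 1.2877
[346.6 169.7  18.   18.7] 1.2877
[373.4 161.7  16.7  17.2] 1.2891
[373.1 161.7  18.2  18.5] 1.2891
top [[308, 189, 100, 45, 1747], [345, 233, 295, 167, 23624], [270, 312, 72, 88, 2700], [198, 326, 71, 74, 2856], [634, 366, 6, 8, 31], [260, 373, 5, 5, 21], [312, 377, 17, 23, 195], [342, 393, 6, 7, 28], [577, 396, 18, 4, 57]]
scene [[148, 0, 89, 60, 2075], [261, 0, 9, 3, 23], [355, 0, 32, 150, 3118], [316, 6, 28, 89, 1896], [288, 11, 24, 8, 86], [271, 19, 8, 4, 24], [246, 25, 10, 6, 47], [165, 59, 67, 38, 1122], [152, 79, 37, 18, 297], [188, 87, 7, 4, 27], [196, 86, 6, 3, 18], [175, 92, 4, 5, 16], [311, 95, 10, 25, 150], [165, 97, 6, 12, 45], [205, 97, 5, 10, 36], [204, 108, 7, 7, 30], [328, 136, 12, 5, 50]]
7.45
```

View pics/t3.png

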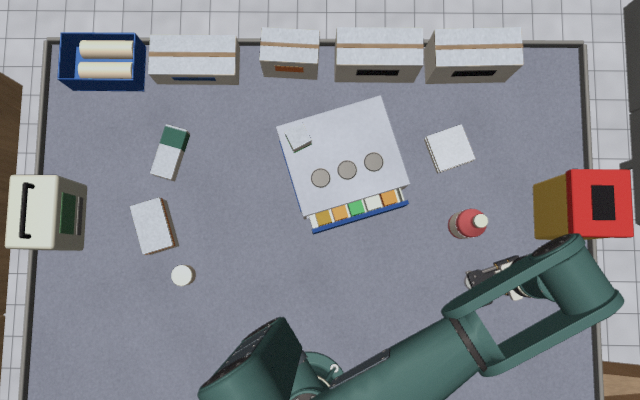

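The drawer is open along the whole front, with its contents visible at (318,218)–(395,198). The supplies stand at their old pixels, and the hand is clear above the cup. I'll compare the disc heights before and after, then hand in.

Run:
```python
from bench import robot,eyes,close_job
import numpy as np
d0=np.load("scene0.npy"); d=np.mean([eyes.snapshot("scene")[1] for _ in range(4)],0)
for n,(u,v) in dict(left=(319,205),mid=(295,208),right=(271,212)).items():
    print(n,"depth change mm",round(1000*float((d-d0)[v-2:v+3,u-5:u+6].mean()),2))
o=robot.get_obs(); print(o["time"],o["tool_pos"].round(3),o["wrist_force"].round(1))
print(close_job())
```

```text
left depth change mm 0.63
mid depth change mm -4.66
right depth change mm -10.93
7.65 [ 0.32  -0.393  0.251] [-1.6  0.1  0.5]
the job is handed in; nothing more can be done
None
```

The button was the right disc (the safe's -y side), the first one I felt. I pressed it in, the drawer sprang open, and the job is handed in at about 7.7 s on the robot's clock.

- **The press:** The fingertip met the disc at about z 0.1055 and followed it down about 5 mm, with at most 3.9 N read along z. A rigid blank would have stopped it, so I did not touch the other two discs.
- **The drawer:** The top view showed it open along the whole front, and still open after I withdrew. I did not measure how far it came out.
- **Supplies and arm:** The top and scene pictures before and after differ only at the drawer and where the arm is. The cup is partly hidden behind the gripper in the last top view. The hand ended at z 0.25, touching nothing, with the wrist force at its noise level.
- **The button coming back up:** This rests on the pictures: the disc's outline in the top view is the same as at the start. The depth check did not confirm it. The scene camera's depth changed by +0.6 mm (left), -4.7 mm (mid) and -10.9 mm (right). The untouched middle disc shifted too, and -10.9 mm would put the right disc well above flush, so I take these as camera noise.

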